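Clamp a glued hanging cleat into a sign frame

TASK

The plain wooden hanging cleat is glued and ready: stand it on its long edge inside the sign frame that lies face down, flat against the inside of the top rail (the one with the corner blocks) and midway between those blocks. Then take the large spring clamp from the caddy's centre board, squeeze it open and let it close over the top rail and the middle of the cleat, jaws well down, so that it pinches the two tight while the glue sets. Leave the two small clips and everything else on the table where they are.

Things in the scene. Friction and masses are not known exactly. Their poses are not given: they have to be found in the camera images.
- frame: Pine sign frame lying face down, fixed: 160 (x) x 220 (y) x 50 mm high, origin under its centre. Rails 10 mm thick, 50 mm high; inside, the plywood panel is a floor 8 mm above the table. The TOP RAIL is the 220 mm rail on the -x side; two corner blocks (25 x 25 mm, as high as the rails) fill the inner corners at its ends, 150 mm clear between them.
- seat (a point): Where the centre of the cleat belongs: midway between the corner blocks, 15/2 mm inside the inner face of the top rail, 29 mm above the table (21 mm above the panel). x points from the top rail into the frame, y along the rail, z up.
- rail_top (a point): Middle of the top rail's upper edge, 50 mm above the table; y along the rail, x across it into the frame. The rail reaches 5 mm either side. With the cleat in place rail and cleat are 25 mm thick together, tops level, and the middle of that pair lies 7.5 mm from this point along +x. The table outside the rail is clear.
- cleat: The hanging cleat: plain pine block 15 mm thick (x), 60 mm long (y), 42 mm tall (z), about 22 g, loose, standing on its long edge; origin under its centre. Either broad face may go to the rail. Best held by its two ends (60 mm wide, fingers closing along y), a few mm towards the side that will face away from the rail, so that the fingers clear the rail.
- cleat_mid (a point): Centre of the cleat, 21 mm above its underside, axes as the cleat's.
- caddy: Open plywood tool caddy, fixed: 250 (x) x 120 (y) mm, walls up to 72 mm high, with an upright centre board along its x, 18 mm thick, its upper edge 85 mm above the table. The large clamp and two small clips are parked on that edge in any order, jaws down, about 70 mm apart. Origin under its centre.
- clamp: The large black spring clamp, about 90 g, 105 mm tall, loose, parked astride the centre board, jaws down, handles up. Origin: on the board's upper edge, midway between the jaws. x: hinge line, along the board; y: the line along which jaws and handles move; z up. It works either way round. This body is the -y lever with the hinge pin, so it leans some degrees as the clamp opens.
- clamp_edge (a point): Origin of the clamp, level of the gripped edge. The hinge pin (steel coil, 5.5 mm radius) is 22 mm above it: an edge can enter to at most 16 mm above it. Jaw pads (rubber, 22 mm wide, 16 mm tall) are centred 18 mm below it, the jaw tips end 28 mm below.
- clamp_grip (a point): Where to squeeze the clamp: midway between the handles, 62 mm above its origin (as parked). Handles are 22 mm wide along x, end 76 mm above the origin and are 64 mm apart over their outsides at the top, nearer lower down, while parked. Pressed together here they take about 10 to 16 N, up to a stop where they are parallel, about 33 mm apart, the jaws 39 mm apart; let go, it springs shut, about 12 N at the jaws.
- clamp_jaw_a (a point): Centre of the face of the -y jaw pad. Jaws and arms are 10 mm thick behind the pad faces, so wide open they measure about 64 mm over their outsides.
- clamp_jaw_b (a point): Centre of the face of the clamp's +y jaw pad.
- clamp_lever (a joint): Opening of the large clamp in rad: 0 as parked (jaws 18 mm apart), 0.55 wide open (39 mm); about 0.17 when it pinches 25 mm.
- clip1_edge (a point): One of two small black spring clips of the same kind as the clamp (handles reach 47 mm above the edge), parked on the centre board; too small for this job, leave it. Point on the board's upper edge.
- clip2_edge (a point): The other small clip, likewise.
- tube_mid (a point): Bystander: cardboard tube standing upright, 44 mm diameter, 100 mm tall; its centre.
- pva_mid (a point): Bystander: white glue bottle standing upright, 52 mm diameter, 130 mm tall; its centre.
- offcut_mid (a point): Bystander: wooden offcut 34 x 45 x 26 mm high, lower and shorter than the cleat; its centre.
- tin_mid (a point): Bystander: low round tin of panel pins, 48 mm diameter, 30 mm tall, loose on the panel inside the frame, on the side away from the top rail; its centre.
- jar_mid (a point): Bystander: glass jar with a lid, standing between the robot and the frame, 60 mm diameter, 90 mm tall; its centre.
- sponge_mid (a point): Bystander: two-layer scouring sponge 60 x 90 x 32 mm; its centre.

How it is judged:
By the outcome, as a careful person would: the job done as asked, in the order asked, and still so for the second after the job is handed in, with the robot touching nothing.
It also fails if it takes over 48 s, if anything falls off the work surface, if the arm or the gripper's body presses on something with over 40 N, if the wrist force passes 120 N, or if a joint passes its speed limit or range.

ROBOT

A 6-joint arm with a two-finger parallel gripper is mounted at the origin on the work surface. World frame = base frame: x ahead of the robot, y to its left, z up, the work surface at z = 0. Lengths are in m, angles in rad, forces in N, time in s.
With the tool pointing down it reaches from about 0.375 to 0.9 m from the base axis. Payload 3.1 kg.
Tool frame: the origin (TCP) lies on the centre line of the jaws, within the pads' length; the fingertips stand 19 mm ahead of it and the grasp point (between the pads) is the TCP; z points along the fingers, y is the line along which they close (so a half turn about z gives the same grasp; the last joint's range is limited). The gripper opens to 85 mm and grips with 20 to 120 N. Pads are 22 mm wide; open, the fingers measure 114 mm over their backs; the gripper's body (76 mm by 85 mm) begins 54 mm behind the grasp point. The pads swing forward as they close: fully open they stand 13 mm farther back than shut.
Start: joints at [-1.304, 0.527, 1.433, -0, 1.181, -0.178], TCP at [0.27, -0.564, 0.25] pointing down, gripper open.
Joint ranges: [-3.08, 3.08], [-0.75, 2.2], [0.22, 2.44], [-1.43, 4.57], [0, 2.65], [-2.85, 2.85]. Speed limits (rad/s): [2.79, 2.79, 3.14, 3.14, 3.14, 3.14].

INTERFACE

Orientations are given as a unit quaternion [x, y, z, w].
In Python, from station import manip gives the robot as it stands.
- The arm moves only by the tool servo_tool, never from a script. Its argument "rows" is a list that holds one entry, the list of rows, each a list of 7 numbers: the turn, a rotation vector about the tool's x, y, z in degrees, then the shift along the tool's x, y, z in m, then the gripper command: -1 is shut, 1 is fully open, values between are in proportion. In form: [[[wx, wy, wz, tx, ty, tz, jaw], ...]]. A call has 1 to 8 rows; each row shifts and turns the commanded pose from where the row before left it, along the tool's axes as they then stand; what a row does not reach is not made up. A row lasts 1/12 s, in which the tool goes at most 41.7 mm and 7.16 degrees, less where a joint would pass 70% of its speed; a pose out of reach is approached as far as the arm can. A call is refused whole if a number of a shift passes 0.0417 or a number of a turn 7.16, either way. A call with a gripper value outside its range is refused whole. The fingers move at their own pace and stop on an object; "squeeze" is the grip in N (left out, the last holds). Time passes only in rows, so rows that do not move let the fingers close. It gives the time, the measured TCP pose, the force, the opening and the grip force at its end, in the units of the state.
- manip.sense(): the state, without advancing time (a new reading comes with each control period).
- manip.snapshot(name): name is "scene" or "top" or "wrist"; returns the picture (400x640x3 uint8, blue, green, red); there is no depth.
- manip.camera_info(name): a dict with "K" (3x3 intrinsics, pixels), "camera_from_world" (4x4, takes a point from world to camera coordinates). Camera axes: x right, y down, z forward; pixel columns grow to the right and rows downward; lengths in m; the calibration is good to about 2 mm. A picture is of the moment at which its call begins: read the wrist's pose just before it. camera_info takes no time and is no camera call; for the wrist camera it gives the pose at the moment of the call.
- manip.sign_off(): hands the job in; it is judged then, once.
The state is a dict: "t": time; "q": joint angles; "qd": joint speeds; "tau": joint torques, N m; "tcp_pos": TCP position; "tool_rot": TCP orientation; "force": force on the tool from outside, world axes, zero at the start; "ft_torque": the same for the moment, N m; "finger_gap": opening from 0.0 (shut) to 1.0 (fully open); "gripper_force": force on a finger pad.
Only numpy, scipy, OpenCV 4.12 (cv2) and the standard library are available. Lean on these libraries where they do the work, as an engineer would, in place of code of your own. Each camera call takes 0.05 s, during which the arm holds its last target. There are 200 camera calls.

## Working session

There is one attempt and no reset: what is moved stays moved. The work goes in short steps, Python scripts to look and compute and a tool call to move; the robot and the scene stay as the last step left them, time stands still between calls to the robot, and variables do not carry over. Pictures are saved under pics/ and viewed, at most 10 in all, crops included, and the job is handed in when it is done.

Besides the shell and the picture viewer there is one more tool, called after "Call:" by a JSON object that holds its "op" and its "data", one argument or row to a line. servo_tool: Moves the arm, as the interface text tells. Its arguments: {"type":"object","properties":{"rows":{"type":"array","items":{"type":"array","items":{"type":"array","items":{"type":"number"}}}},"squeeze":{"type":"number"}},"required":["rows"]}

```bash
mkdir -p pics; cat > h.py <<'E'
import numpy as np,cv2
from station import manip as m
def ray(info,u,v,z):
    K=np.array(info["K"]);T=np.array(info["camera_from_world"]);R=T[:3,:3];t=T[:3,3]
    c=-R.T@t;d=R.T@np.linalg.inv(K)@np.array([u,v,1.]);return c+d*(z-c[2])/d[2]
def proj(info,p):
    K=np.array(info["K"]);T=np.array(info["camera_from_world"]);q=K@(T[:3,:3]@np.array(p)+T[:3,3]);return q[:2]/q[2]
def grab(n,f):
    i=m.camera_info(n);a=np.asarray(m.snapshot(n));cv2.imwrite('pics/'+f+'.png',a);return i,a
E
python3 - <<'E'
from h import *
s=m.sense();print(s)
for n in ("top","scene"):
    i,a=grab(n,n+'0');T=np.array(i["camera_from_world"]);print(n,np.round(i["K"],1).tolist(),np.round(-T[:3,:3].T@T[:3,3],3),np.round(T[:3,:3],3).tolist())
E
```

```text
{'t': 0.0, 'q': array([-1.30353697e+00,  5.28449983e-01,  1.43386055e+00,  1.15473147e-05,
        1.18139558e+00, -1.78505571e-01]), 'qd': array([-0.00086688,  0.00058761,  0.00096613, -0.00091418,  0.00013131,
       -0.0009008 ]), 'tau': array([-5.44323711e-06, -4.42351985e+01, -1.78023756e+01, -2.89335603e-04,
        8.36686901e-03, -3.86197399e-06]), 'tcp_pos': array([ 0.26931895, -0.56327471,  0.24935679]), 'tool_rot': array([ 9.75264298e-01,  2.21039437e-01, -4.15453004e-05, -1.05592969e-03]), 'force': array([ 0.55532834, -0.41489565,  0.36757119]), 'ft_torque': array([-0.03683559,  0.00564738, -0.06998533]), 'gripper_force': 0.0, 'finger_gap': 1.001098709687533}
top [[510.2, 0.0, 315.8], [0.0, 510.2, 191.1], [0.0, 0.0, 1.0]] [ 0.336 -0.021  1.383] [[-0.002, -1.0, -0.016], [-0.994, 0.004, -0.112], [0.113, 0.016, -0.994]]
scene [[373.6, 0.0, 321.4], [0.0, 373.6, 199.7], [0.0, 0.0, 1.0]] [0.837 0.33  0.788] [[-0.718, 0.696, -0.005], [0.56, 0.574, -0.597], [-0.413, -0.432, -0.802]]
```

View pics/top0.png

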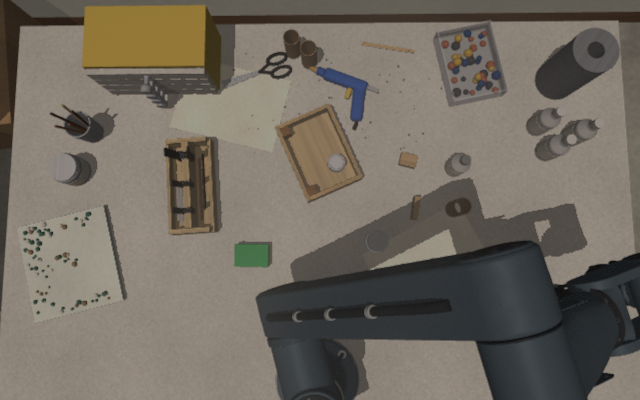

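View pics/scene0.png

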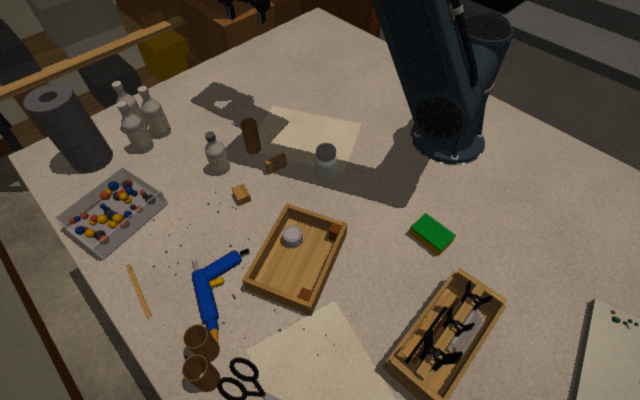

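```bash
python3 - <<'E'
from h import *
a=cv2.imread('pics/top0.png')
L=cv2.resize(a[90:250,150:370],None,fx=2.7,fy=2.7,interpolation=cv2.INTER_CUBIC)  # left part
R=cv2.resize(a[140:230,395:475],None,fx=2.5,fy=2.5,interpolation=cv2.INTER_CUBIC)
R=np.clip(R*1.6,0,255).astype(np.uint8)
c=np.zeros((432,800,3),np.uint8);c[:L.shape[0],:594]=L;c[:R.shape[0],596:796]=R
cv2.imwrite('pics/crop0.png',c)
E
```

```text
(no output)
```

View pics/crop0.png

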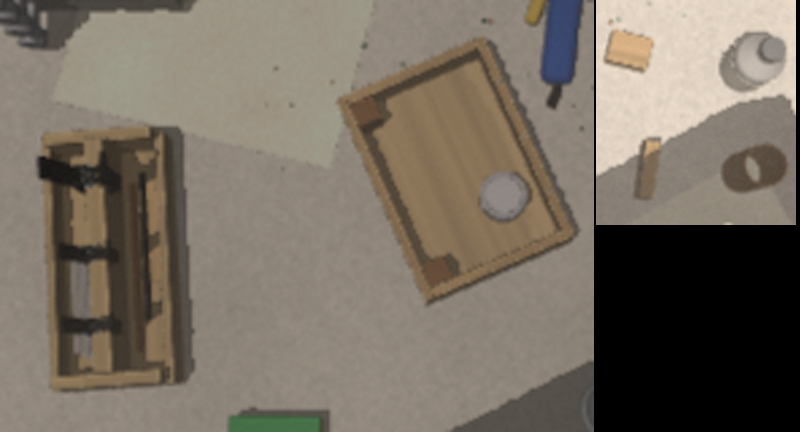

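```bash
python3 - <<'E'
from h import *
i=m.camera_info("top")
def c(u,v,z): return ray(i,150+u/2.7,90+v/2.7,z)[:2]
F=[c(*p,.05) for p in((345,102),(430,298),(574,235),(483,40))]
print("frame",np.round(F,3).tolist(),np.mean(F,0)); 
for a,b in((0,1),(3,2),(0,3),(1,2)):
    d=F[b]-F[a];print(np.linalg.norm(d),np.degrees(np.arctan2(d[1],d[0])))
e=[ray(i,395+(u-596)/2.5,140+v/2.5,.042)[:2] for u,v in((652,140),(643,196))];d=e[1]-e[0];print("cleat",e,np.mean(e,0),np.linalg.norm(d),np.degrees(np.arctan2(d[1],d[0])))
print("clamp handles", c(42,168,.15),c(110,182,.15), "caddy", c(45,132,.072),c(55,388,.072),c(160,380,.072))
w=m.camera_info("wrist");T=np.array(w["camera_from_world"]);s=m.sense()
from scipy.spatial.transform import Rotation as Ro
Rt=Ro.from_quat(s["tool_rot"]).as_matrix();cp=-T[:3,:3].T@T[:3,3]
print("wristcam in tool",Rt.T@(cp-s["tcp_pos"]),(T[:3,:3]@Rt).round(3).tolist(),np.round(w["K"],0).tolist(),"tool",Rt.round(3).tolist())
E
```

```text
frame [[0.657, 0.101], [0.462, 0.017], [0.523, -0.124], [0.719, -0.036]] [ 0.59047528 -0.01041649]
0.2122903906478382 -156.68737539808342
0.214541248085024 -155.8356746375394
0.15014806993606805 -65.59602634793384
0.15331117271857447 -66.45094388187188
cleat [array([ 0.47354163, -0.26782038]), array([ 0.41454905, -0.25698587])] [ 0.44404534 -0.26240313] 0.05997924846980258 169.59308865046933
clamp handles [0.57306436 0.3683479 ] [0.55980842 0.30567483] caddy [0.62366457 0.39117995] [0.37512429 0.37384964] [0.38249088 0.27358888]
wristcam in tool [ 0.07974727  0.0004233  -0.12299527] [[-0.0, 1.0, -0.0], [-0.949, -0.001, -0.314], [-0.314, 0.0, 0.949]] [[285.0, 0.0, 319.0], [0.0, 285.0, 205.0], [0.0, 0.0, 1.0]] tool [[0.902, 0.431, -0.001], [0.431, -0.902, 0.002], [0.0, -0.002, -1.0]]
```

Call:
{"op": "servo_tool", "data": {
  "rows": [
    [[0,0,-6.76,0,0,0,1],[0,0,-6.76,0,0,0,1],[0,0,-6.76,0,0,0,1],[0,0,-6.76,0,0,0,1],[0,0,-6.76,0,0,0,1],[0,0,-6.76,0,0,0,1],[0,0,-6.76,0,0,0,1],[0,0,-6.76,0,0,0,1]]
  ]
}}

```text
t: 0.77
tcp_pos: [0.2694, -0.5635, 0.2497]
tool_rot: [0.766, 0.642, 0.0, -0.001]
force: [-0.2, 0.4, 0.1]
finger_gap: 0.997
gripper_force: 0.0
```

Call:
{"op": "servo_tool", "data": {
  "rows": [
    [[0,0,0,0.0327,0.0117,0.005,1],[0,0,0,0.0327,0.0117,0.005,1],[0,0,0,0.0327,0.0117,0.005,1],[0,0,0,0.0327,0.0117,0.005,1],[0,0,0,0.0327,0.0117,0.005,1],[0,0,0,0.0327,0.0117,0.005,1],[0,0,0,0.0327,0.0117,0.005,1],[0,0,0,0.0327,0.0117,0.005,1]]
  ]
}}

```text
t: 1.43
tcp_pos: [0.4091, -0.3217, 0.2098]
tool_rot: [0.768, 0.64, 0.0, -0.0]
force: [0.6, -1.1, 0.4]
finger_gap: 0.997
gripper_force: 0.0
```

Call:
{"op": "servo_tool", "data": {
  "rows": [
    [[0,0,0,0.0327,0.0117,0.005,1],[0,0,0,0.0327,0.0117,0.005,1],[0,0,0,0,0,0,1],[0,0,0,0,0,0,1]]
  ]
}}

```text
t: 1.77
tcp_pos: [0.4438, -0.2614, 0.1998]
tool_rot: [0.767, 0.642, -0.0, -0.001]
force: [0.2, -0.6, 0.5]
finger_gap: 0.998
gripper_force: 0.0
```

```bash
cat >> h.py <<'E'
from scipy.spatial.transform import Rotation as Ro
def tool():
    s=m.sense();R=Ro.from_quat(s["tool_rot"]).as_matrix();p=s["tcp_pos"]
    print("t",round(s["t"],2),"tcp",p.round(4),"yaw_y",round(float(np.degrees(np.arctan2(R[1,1],R[0,1]))),2),"tilt",R[:,2].round(4),"q6",round(float(s["q"][5]),2),"gap",round(float(s["finger_gap"]),3),"gf",s["gripper_force"],"F",s["force"].round(1));return p,R
E
python3 - <<'E'
from h import *
p,R=tool();i,a=grab("wrist","w1")
E
```

```text
t 1.77 tcp [ 0.4438 -0.2614  0.1998] yaw_y -10.15 tilt [-1.3e-03  9.0e-04 -1.0e+00] q6 -0.57 gap 0.998 gf 0.0 F [ 0.2 -0.6  0.5]
```

View pics/w1.png

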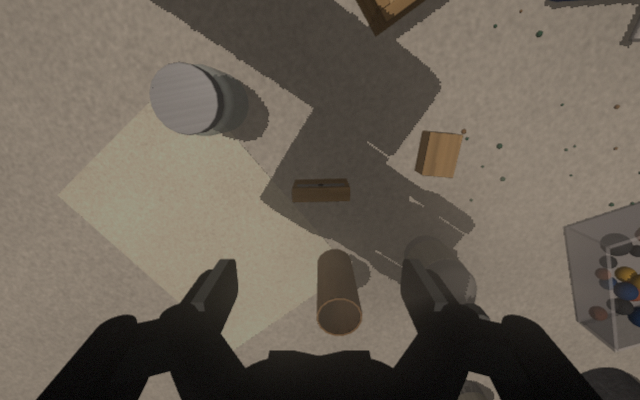

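```bash
python3 - <<'E'
from h import *
p,R=tool();i=m.camera_info("wrist");a=cv2.imread('pics/w1.png')
print("tube rel tool",R.T@(ray(i,339,315,.1)-p))
h=cv2.cvtColor(a,cv2.COLOR_BGR2HSV)
s=h[170:212,280:362];print(s[::2,41].tolist())
def C(u,v):return ray(i,u,v,.042)
for q in((293,190),(350,190),(293,201),(350,201),(321,195.5)): print(q,(R.T@(C(*q)-p)).round(4))
cv2.imwrite('pics/w1c.png',cv2.resize(np.clip(a[165:220,270:370]*1.8,0,255).astype(np.uint8),None,fx=8,fy=8,interpolation=cv2.INTER_NEAREST))
E
```

```text
t 1.82 tcp [ 0.4437 -0.2629  0.2001] yaw_y -10.26 tilt [-5.e-04 -2.e-04 -1.e+00] q6 -0.57 gap 0.999 gf 0.0 F [-0.3 -0.2  0.1]
tube rel tool [-0.10377423  0.01846005  0.10014151]
[[16, 51, 75], [16, 44, 75], [15, 48, 74], [19, 48, 74], [15, 56, 73], [18, 104, 54], [16, 111, 55], [15, 73, 35], [15, 94, 49], [17, 113, 63], [17, 106, 65], [17, 102, 65], [16, 112, 64], [16, 106, 65], [16, 113, 68], [16, 113, 68], [17, 54, 75], [16, 48, 79], [17, 46, 77], [17, 52, 78], [18, 49, 78]]
(293, 190) [ 0.0027 -0.0269  0.1581]
(350, 190) [0.0027 0.0312 0.1581]
(293, 201) [-0.0091 -0.0273  0.1581]
(350, 201) [-0.0091  0.0316  0.1581]
(321, 195.5) [-0.0032  0.0017  0.1581]
```

View pics/w1c.png

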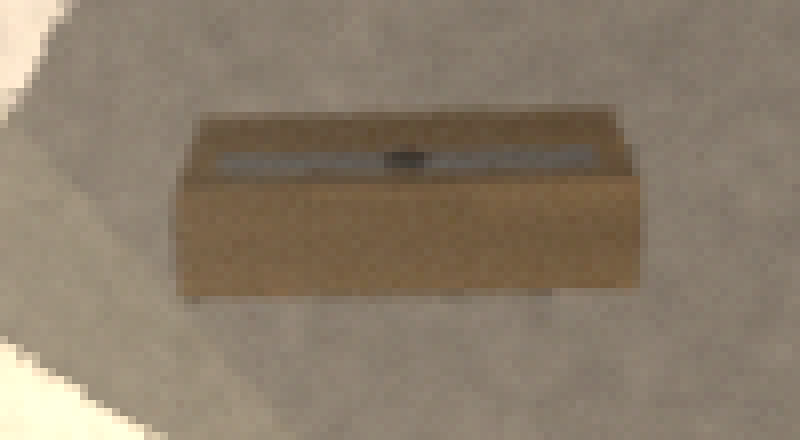

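Call:
{"op": "servo_tool", "data": {
  "rows": [
    [[0,0,-0.7,-0.007,0.002,0.01,1],[0,0,0,0,0,0.035,1],[0,0,0,0,0,0.035,1],[0,0,0,0,0,0.035,1],[0,0,0,0,0,0.03,1],[0,0,0,0,0,0.015,1],[0,0,0,0,0,0.01,1],[0,0,0,0,0,0,1]]
  ]
}}

```text
t: 2.48
tcp_pos: [0.4428, -0.2715, 0.0279]
tool_rot: [0.765, 0.644, -0.0, -0.002]
force: [-0.2, -0.3, 0.1]
finger_gap: 0.997
gripper_force: 0.0
```

Call:
{"op": "servo_tool", "data": {
  "rows": [
    [[0,0,0,0,0,0,-1],[0,0,0,0,0,0,-1],[0,0,0,0,0,0,-1],[0,0,0,0,0,0,-1],[0,0,0,0,0,0,-1],[0,0,0,0,0,0,-1]]
  ],
  "squeeze": 30
}}

```text
t: 2.98
tcp_pos: [0.4449, -0.2712, 0.0316]
tool_rot: [0.764, 0.645, 0.0, 0.001]
force: [-0.6, -0.8, 6.6]
finger_gap: 0.695
gripper_force: 33.1
```

Call:
{"op": "servo_tool", "data": {
  "rows": [
    [[0,0,-6.7,0,0,-0.022,-1],[0,0,-6.7,0,0,-0.022,-1],[0,0,-6.7,0,0,-0.022,-1],[0,0,-6.7,0,0,-0.022,-1],[0,0,-6.7,0,0,-0.022,-1],[0,0,0,0.012,0.012,0,-1],[0,0,0,0.0232,0.024,0,-1],[0,0,0,0.0232,0.024,0,-1]]
  ]
}}

```text
t: 3.65
tcp_pos: [0.476, -0.193, 0.1413]
tool_rot: [0.547, 0.837, 0.0, 0.001]
force: [0.3, 0.8, 0.3]
finger_gap: 0.694
gripper_force: 32.6
```

Call:
{"op": "servo_tool", "data": {
  "rows": [
    [[0,0,0,0.0232,0.024,0,-1],[0,0,0,0.0232,0.024,0,-1],[0,0,0,0.0232,0.024,0,-1],[0,0,0,0.0232,0.024,0,-1],[0,0,0,0.0232,0.024,0,-1],[0,0,0,0.0232,0.024,0,-1],[0,0,0,0.0232,0.024,0,-1],[0,0,0,0.012,0.012,0,-1]]
  ]
}}

```text
t: 4.32
tcp_pos: [0.5707, 0.0429, 0.1407]
tool_rot: [0.545, 0.839, 0.001, 0.0]
force: [0.3, 0.8, 0.4]
finger_gap: 0.695
gripper_force: 32.6
```

Call:
{"op": "servo_tool", "data": {
  "rows": [
    [[0,0,0,0,0,0,-1],[0,0,0,0,0,0,-1],[0,0,0,0,0,0,-1]]
  ]
}}

```text
t: 4.57
tcp_pos: [0.5691, 0.039, 0.1403]
tool_rot: [0.546, 0.838, -0.0, -0.0]
force: [-0.5, 1.3, 0.1]
finger_gap: 0.694
gripper_force: 32.6
```

```bash
python3 - <<'E'
from h import *
p,R=tool();i,a=grab("wrist","w2")
a=np.clip(a*1.4,0,255).astype(np.uint8);cv2.imwrite('pics/w2.png',a)
E
```

```text
t 4.57 tcp [0.5691 0.039  0.1403] yaw_y 23.84 tilt [-8.e-04 -3.e-04 -1.e+00] q6 -0.54 gap 0.694 gf 32.61358380317688 F [-0.5  1.3  0.1]
```

View pics/w2.png

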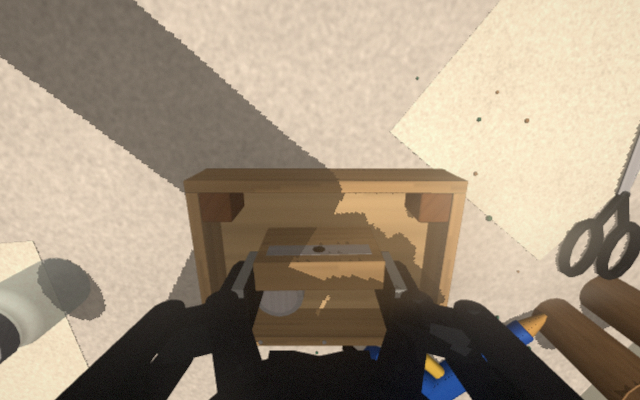

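```bash
python3 - <<'E'
from h import *
a=cv2.imread('pics/w2.png')
A=cv2.resize(a[160:230,180:260],None,fx=5,fy=5,interpolation=cv2.INTER_NEAREST)
B=cv2.resize(a[160:230,395:475],None,fx=5,fy=5,interpolation=cv2.INTER_NEAREST)
C=cv2.resize(a[225:300,240:400],None,fx=3,fy=3,interpolation=cv2.INTER_NEAREST)
c=np.zeros((580,800,3),np.uint8);c[:350,:400]=A;c[:350,400:]=B;c[352:577,:480]=C;cv2.imwrite('pics/w2c.png',c)
E
```

```text
(no output)
```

View pics/w2c.png

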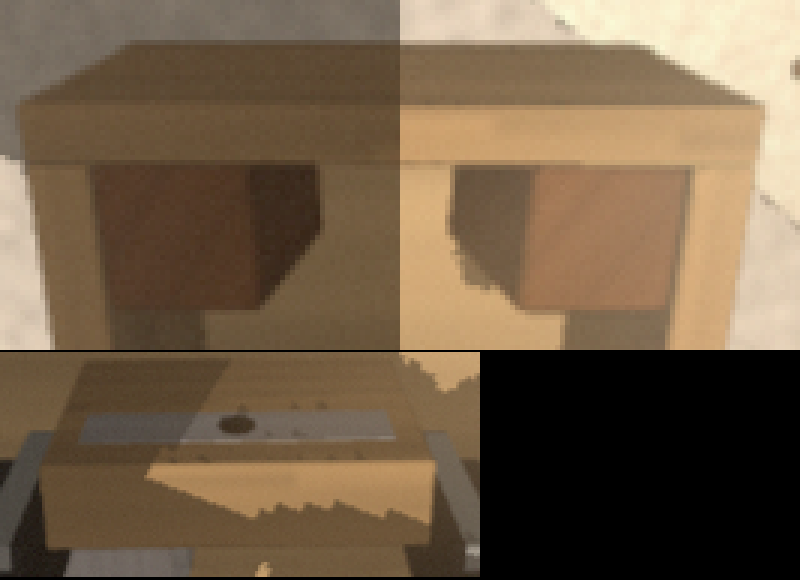

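```bash
python3 - <<'E'
from h import *
p,R=tool();i=m.camera_info("wrist")
T=lambda u,v,z:(R.T@(ray(i,u,v,z)-p)).round(4)
for n,q in dict(outL=(183.6,180.8),outR=(468,180.8),inL=(229.4,192.7),inR=(421,193)).items(): print(n,T(*q,.05))
for z in(.149,.152,.155):
  print(z,[T(*q,z)[:2].tolist() for q in((254,262.3),(385,261.3),(256,290.3),(383.3,289.7))])
E
```

```text
t 4.62 tcp [0.5691 0.0385 0.1403] yaw_y 23.78 tilt [-7.e-04 -2.e-04 -1.e+00] q6 -0.54 gap 0.695 gf 32.61386454105377 F [-0.5 -0.6 -0.1]
outL [ 0.029  -0.1047  0.0904]
outR [0.029  0.1133 0.0902]
inL [ 0.0195 -0.0705  0.0904]
inR [0.0193 0.0784 0.0903]
0.149 [[0.015, -0.0303], [0.0155, 0.0289], [0.0002, -0.0304], [0.0005, 0.0292]]
0.152 [[0.0167, -0.0295], [0.0172, 0.0282], [0.0023, -0.0296], [0.0026, 0.0284]]
0.155 [[0.0184, -0.0287], [0.0189, 0.0274], [0.0044, -0.0288], [0.0047, 0.0277]]
```

Call:
{"op": "servo_tool", "data": {
  "rows": [
    [[0,0,0.4,-0.001,0.0045,0.01,-1],[0,0,0,0,0,0.025,-1],[0,0,0,0,0,0.025,-1],[0,0,0,0,0,0.02,-1],[0,0,0,0,0,0.01,-1],[0,0,0,0,0,0.005,-1],[0,0,0,0,0,0,-1],[0,0,0,0,0,0,-1]]
  ]
}}

```text
t: 5.28
tcp_pos: [0.5747, 0.0398, 0.0456]
tool_rot: [0.549, 0.836, 0.0, 0.0]
force: [0.7, 0.0, 0.3]
finger_gap: 0.7
gripper_force: 32.6
```

Call:
{"op": "servo_tool", "data": {
  "rows": [
    [[0,0,0,0,0,0.002,-1],[0,0,0,0,0,0.002,-1],[0,0,0,0,0,0,-1]]
  ]
}}

```text
t: 5.53
tcp_pos: [0.5746, 0.0402, 0.0419]
tool_rot: [0.549, 0.836, 0.0, 0.001]
force: [-0.0, 0.0, 0.1]
finger_gap: 0.697
gripper_force: 32.6
```

```bash
python3 - <<'E'
from h import *
p,R=tool();i,a=grab("wrist","w3")
a=cv2.resize(np.clip(a[140:340,200:460]*1.4,0,255).astype(np.uint8),None,fx=3,fy=3);cv2.imwrite('pics/w3.png',a[:600,:780])
E
```

```text
t 5.53 tcp [0.5746 0.0402 0.0419] yaw_y 23.43 tilt [ 1.2e-03 -2.0e-04 -1.0e+00] q6 -0.53 gap 0.697 gf 32.61018097400665 F [-0.   0.   0.1]
```

View pics/w3.png

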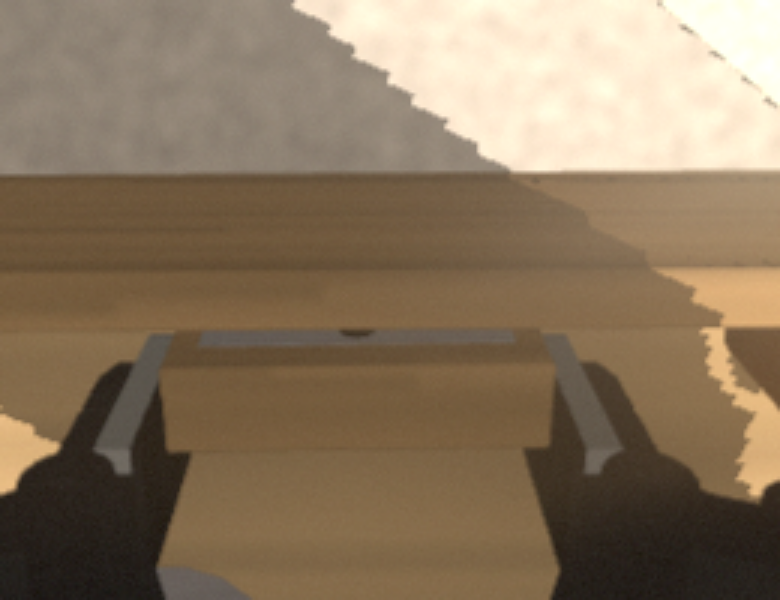

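Call:
{"op": "servo_tool", "data": {
  "rows": [
    [[0,0,0,0,0,0.001,-1],[0,0,0,0,0,0.001,-1],[0,0,0,0,0,0,-1]]
  ]
}}

```text
t: 5.83
tcp_pos: [0.5745, 0.0403, 0.0396]
tool_rot: [0.549, 0.836, 0.0, 0.0]
force: [0.2, 0.6, 1.5]
finger_gap: 0.701
gripper_force: 32.8
```

Call:
{"op": "servo_tool", "data": {
  "rows": [
    [[0,0,0,0,0,0.0005,-1],[0,0,0,0,0,0.0005,-1],[0,0,0,0,0,0,-1]]
  ]
}}

```text
t: 6.08
tcp_pos: [0.5745, 0.0403, 0.0396]
tool_rot: [0.549, 0.836, 0.0, 0.0]
force: [-1.0, 0.3, 7.9]
finger_gap: 0.695
gripper_force: 33.6
```

```bash
python3 - <<'E'
from h import *
tool()
E
```

```text
t 6.08 tcp [0.5745 0.0403 0.0396] yaw_y 23.43 tilt [ 9.e-04 -1.e-04 -1.e+00] q6 -0.53 gap 0.695 gf 33.57680261135101 F [-1.   0.3  7.9]
```

Call:
{"op": "servo_tool", "data": {
  "rows": [
    [[0,0,0,0.001,0,-0.0007,-1],[0,0,0,0.001,0,0,-1],[0,0,0,0.001,0,0,-1],[0,0,0,0.001,0,0,-1],[0,0,0,0,0,0,-1]]
  ]
}}

```text
t: 6.5
tcp_pos: [0.5737, 0.0433, 0.0396]
tool_rot: [0.549, 0.836, 0.0, 0.001]
force: [0.2, -1.8, 4.7]
finger_gap: 0.697
gripper_force: 33.2
```

Call:
{"op": "servo_tool", "data": {
  "rows": [
    [[0,0,0,0.0007,0,0,-1],[0,0,0,0.0007,0,0,-1],[0,0,0,0,0,0,-1]]
  ]
}}

```text
t: 6.75
tcp_pos: [0.5734, 0.0445, 0.0396]
tool_rot: [0.549, 0.836, 0.0, 0.002]
force: [0.7, -4.3, 5.9]
finger_gap: 0.695
gripper_force: 33.2
```

Call:
{"op": "servo_tool", "data": {
  "rows": [
    [[0,0,0,0.0005,0,0,-1],[0,0,0,0.0005,0,0,-1],[0,0,0,0,0,0,-1]]
  ]
}}

```text
t: 7.0
tcp_pos: [0.5734, 0.0445, 0.0396]
tool_rot: [0.549, 0.836, -0.0, 0.002]
force: [0.4, -6.9, 4.2]
finger_gap: 0.689
gripper_force: 33.2
```

```bash
python3 - <<'E'
from h import *
p,R=tool();i,a=grab("wrist","w4")
a=cv2.resize(np.clip(a[140:340,200:460]*1.4,0,255).astype(np.uint8),None,fx=3,fy=3);cv2.imwrite('pics/w4.png',a[:600,:780])
E
```

```text
t 7.0 tcp [0.5734 0.0445 0.0396] yaw_y 23.45 tilt [ 0.0034 -0.0023 -1.    ] q6 -0.52 gap 0.689 gf 33.169087171554565 F [ 0.4 -6.9  4.2]
```

View pics/w4.png

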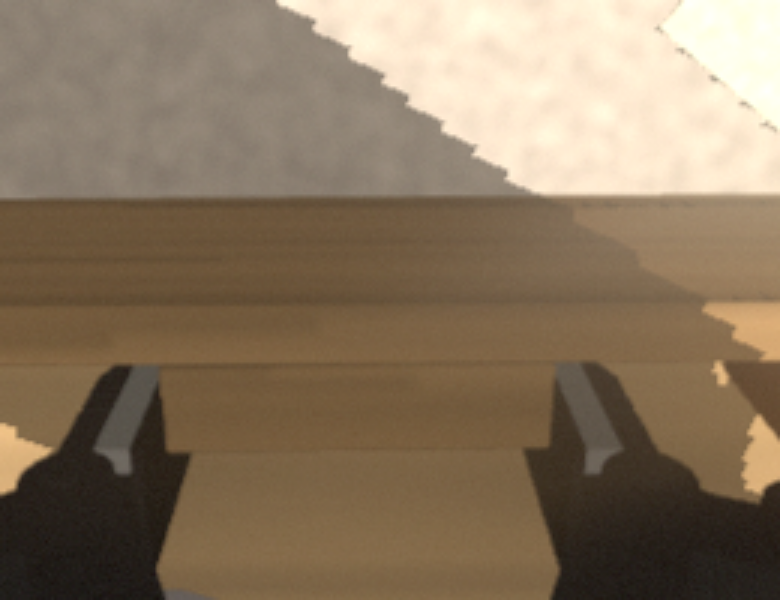

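Call:
{"op": "servo_tool", "data": {
  "rows": [
    [[0,0,0,0,0,0,0.8],[0,0,0,0,0,0,0.8],[0,0,0,0,0,0,0.8],[0,0,0,0,0,0,0.8],[0,0,0,0,0,-0.01,0.8],[0,0,0,0,0,-0.02,0.8],[0,0,0,0,0,-0.03,0.8],[0,0,0,0,0,-0.04,0.8]]
  ]
}}

```text
t: 7.72
tcp_pos: [0.5696, 0.0465, 0.1382]
tool_rot: [0.549, 0.836, -0.001, -0.003]
force: [0.3, -0.3, -0.7]
finger_gap: 0.903
gripper_force: 0.0
```

```bash
cat > rail.py <<'E'
from h import *
# from w4 (tcp/pose at t=7.0), rail inner edge pixel rows at two columns
E
python3 - <<'E'
from h import *
p,R=tool();i,a=grab("wrist","w5")
g=cv2.cvtColor(a,cv2.COLOR_BGR2GRAY).astype(int)
for u in(290,300,340,350): print(u,[ (v,g[v,u]) for v in range(150,300) if abs(g[v+1,u]-g[v-1,u])>9])
t=m.camera_info("top")
c=lambda u,v,z: ray(t,150+u/2.7,90+v/2.7,z)[:2].round(4)
print("hinge",c(95,175,.107),"handles",c(40,168,.158),c(118,178,.158),"board ends",c(95,138,.085),c(97,383,.085))
E
```

```text
t 7.72 tcp [0.5696 0.0465 0.1382] yaw_y 23.43 tilt [-6.3e-03  9.0e-04 -1.0e+00] q6 -0.52 gap 0.903 gf 0.0 F [ 0.3 -0.3 -0.7]
290 [(175, np.int64(81)), (176, np.int64(69)), (177, np.int64(56)), (201, np.int64(64)), (202, np.int64(49)), (203, np.int64(54)), (287, np.int64(64))]
300 [(150, np.int64(145)), (151, np.int64(108)), (152, np.int64(80)), (175, np.int64(81)), (176, np.int64(69)), (177, np.int64(56))]
340 [(175, np.int64(150)), (176, np.int64(105)), (177, np.int64(67)), (189, np.int64(63)), (190, np.int64(94)), (191, np.int64(108)), (193, np.int64(104)), (195, np.int64(101)), (196, np.int64(79)), (197, np.int64(68)), (198, np.int64(68)), (199, np.int64(93)), (200, np.int64(104)), (203, np.int64(111)), (220, np.int64(119)), (232, np.int64(117)), (233, np.int64(90)), (234, np.int64(70))]
350 [(175, np.int64(142)), (176, np.int64(101)), (177, np.int64(60)), (178, np.int64(69)), (189, np.int64(64)), (190, np.int64(94)), (191, np.int64(109)), (201, np.int64(116)), (203, np.int64(114)), (220, np.int64(117)), (232, np.int64(117)), (233, np.int64(90)), (234, np.int64(74))]
hinge [0.5744 0.3315] handles [0.5715 0.3676] [0.562  0.2964] board ends [0.6147 0.3385] [0.3793 0.3303]
```

Call:
{"op": "servo_tool", "data": {
  "rows": [
    [[0,0,0,0,0,-0.025,0.8],[0,0,0,0,0,-0.025,0.8],[0,0,0,0,0,0,1],[0,0,0,0,0,0,1]]
  ]
}}

```text
t: 8.1
tcp_pos: [0.5726, 0.0463, 0.191]
tool_rot: [0.549, 0.836, 0.001, 0.002]
force: [-0.1, -0.2, -0.3]
finger_gap: 1.002
gripper_force: 0.0
```

```bash
python3 - <<'E'
from h import *
p,R=tool();i,a=grab("wrist","w6")
g=cv2.cvtColor(a,cv2.COLOR_BGR2GRAY).astype(float)
for u in(285,300,345,355): 
  d=np.abs(np.gradient(cv2.GaussianBlur(g,(5,1),0)[:,u])); print(u,[ v for v in range(150,290) if d[v]>4 and d[v]>=d[v-1] and d[v]>=d[v+1]])
np.set_printoptions(linewidth=220)
for v in (216,222,226,230): print(v,g[v,255:395:2].astype(int))
np.save('w6T.npy',np.array(i["camera_from_world"]))
E
```

```text
t 8.1 tcp [0.5726 0.0463 0.191 ] yaw_y 23.44 tilt [ 4.3e-03 -4.0e-04 -1.0e+00] q6 -0.52 gap 1.002 gf 0.0 F [-0.1 -0.2 -0.3]
285 [164, 210, 213, 215, 251, 254, 289]
300 [153, 163, 173, 182, 199, 208, 284]
345 [163, 173, 182, 184, 199, 224, 284]
355 [163, 173, 182, 184, 224, 284]
216 [ 60  59  61  62  60  61  63  62  60  61  60  61  62  62  63  70  64  60  63  63  61  64  64  63  63  63  64  65  65  66  67  65  79  84 115 115 116 115 115 116 115 116 116 114 115 116 115 116 115 117 116 116 115 116
 117 117 115 116 117 116 116 116 117 117 117 116 117 117 117 117]
222 [ 62  62  64  64  63  64  63  62  64  63  63  65  64  64  64  65  64  64  66  64  66  65  66  66  65  66  65  65  66  65  65  68  68  67  69  68  68  70  68  70  88 115 117 117 117 118 117 117 116 118 115 117 117 116
 116 116 115 117 116 116  93  75  75  77  92 117 118 117 118 118]
226 [ 63  64  64  65  65  64  64  64  64  65  66  64  65  65  66  65  68  66  66  67  66  66  67  66  67  67  67  67  69  67  69  67  70  70  70  70  71  71  71  70  69  72  72  72  72  73  72  73  74  73  72  75  74  84
  90 118 118 119 104 119  83  77  77  77  78  80  79 111 119 120]
230 [ 64  65  64  66  65  65  67  65  66  66  67  67  67  67  66  66  68  69  68  68  68  67  67  69  67  71  69  68  69  69  70  70  70  70  72  72  70  72  69  72  72  72  73  73  75  72  74  75  74  75  75  75  77  77
  76  76  76  77  76  78  78  79  80  79  79  80  79  79 107 120]
```

Call:
{"op": "servo_tool", "data": {
  "rows": [
    [[0,0,-7.05,0,0,-0.006,1],[0,0,-7.05,0,0,-0.006,1],[0,0,-7.05,0,0,-0.006,1],[0,0,-7.05,0,0,-0.006,1],[0,0,-7.05,0,0,-0.006,1],[0,0,-7.05,0,0,-0.006,1],[0,0,-7.05,0,0,-0.006,1],[0,0,-7.05,0,0,-0.006,1]]
  ]
}}

```text
t: 8.82
tcp_pos: [0.5705, 0.0463, 0.2354]
tool_rot: [0.086, 0.996, 0.0, -0.002]
force: [0.5, 0.7, 0.7]
finger_gap: 0.997
gripper_force: 0.0
```

Call:
{"op": "servo_tool", "data": {
  "rows": [
    [[0,0,-7.05,0,0,-0.006,1],[0,0,-7.05,0,0,-0.006,1],[0,0,0,-0.002,0.036,0,1],[0,0,0,-0.002,0.036,0,1],[0,0,0,-0.002,0.036,0,1],[0,0,0,-0.002,0.036,0,1],[0,0,0,-0.002,0.036,0,1],[0,0,0,-0.002,0.036,0,1]]
  ]
}}

```text
t: 9.48
tcp_pos: [0.5676, 0.2639, 0.247]
tool_rot: [-0.034, 0.999, -0.0, -0.002]
force: [0.3, -0.5, -0.2]
finger_gap: 1.0
gripper_force: 0.0
```

Call:
{"op": "servo_tool", "data": {
  "rows": [
    [[0,0,0,-0.002,0.036,0,1],[0,0,0,-0.002,0.036,0,1],[0,0,0,0,0,0,1],[0,0,0,0,0,0,1],[0,0,0,0,0,0,1]]
  ]
}}

```text
t: 9.9
tcp_pos: [0.5669, 0.3341, 0.2472]
tool_rot: [-0.035, 0.999, -0.001, -0.002]
force: [0.0, 0.1, -0.8]
finger_gap: 1.001
gripper_force: 0.0
```

```bash
python3 - <<'E'
from h import *
p,R=tool();i,a=grab("wrist","w7")
np.save('w7T.npy',np.array(i["camera_from_world"]))
b=np.clip(a*1.5,0,255).astype(np.uint8)
L=cv2.resize(b[100:340,140:500],None,fx=2.2,fy=2.2)
cv2.imwrite('pics/w7c.png',L); print(L.shape)
E
```

```text
t 9.9 tcp [0.5669 0.3341 0.2472] yaw_y 93.97 tilt [-0.0033 -0.0019 -1.    ] q6 -1.28 gap 1.001 gf 0.0 F [ 0.   0.1 -0.8]
(528, 792, 3)
```

View pics/w7c.png

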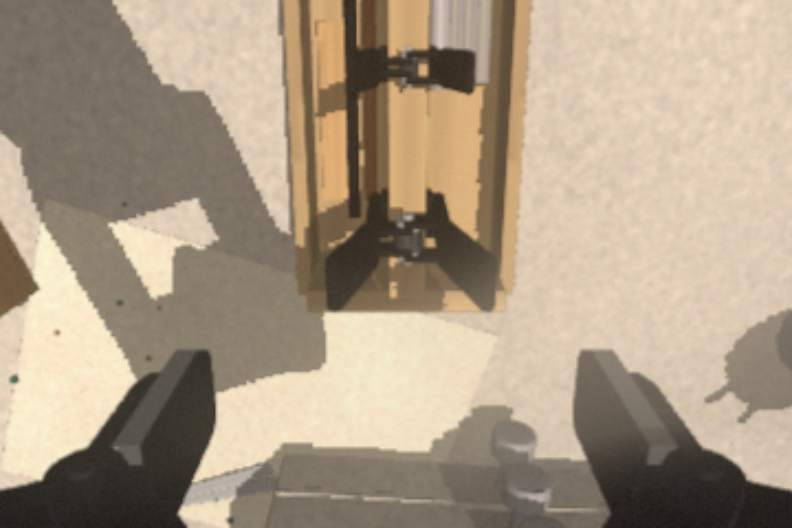

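```bash
python3 - <<'E'
from h import *
p,R=tool();i=m.camera_info("wrist")
f=lambda u,v,z:(R.T@(ray(i,140+u/2.2,100+v/2.2,z)-p)).round(4)
for q in((327,255),(329,308),(497,255),(493,308)): print("top",f(*q,.161))
print("pin",f(405,215,.107),f(405,238,.112),f(405,260,.107))
print("board",f(390,10,.085),f(429,10,.085),f(389,180,.085),f(427,180,.085))
w={"K":i["K"],"camera_from_world":np.load('w6T.npy')}
for z,u,v in((.05,320,173),(.05,320,199),(.05,320,182.5)): print("pair",v,ray(w,u,v,z).round(4))
E
python3 - <<'E'
import cv2,numpy as np
a=cv2.imread('pics/w6.png');np.set_printoptions(linewidth=250)
for u in(285,300,345,355): print(u,a[160:216,u].astype(int).sum(1)//3)
for v in(187,191,195): print(v,a[v,250:395:1].astype(int).sum(1)//3)
E
```

```text
t 9.95 tcp [0.5673 0.3334 0.2476] yaw_y 93.89 tilt [-0.0027 -0.0016 -1.    ] q6 -1.28 gap 1.004 gf 0.0 F [ 0.5  1.2 -0. ]
top [ 0.0028 -0.0245  0.0866]
top [-0.0179 -0.0245  0.0866]
top [0.0029 0.0361 0.0866]
top [-0.0178  0.0356  0.0865]
pin [0.0014 0.0042 0.1406] [-0.0076  0.0042  0.1356] [-0.0197  0.0043  0.1405]
board [ 0.0867 -0.0023  0.1629] [0.0867 0.0144 0.1628] [ 0.0118 -0.003   0.1626] [0.0118 0.0148 0.1626]
pair 173 [0.5636 0.0686 0.05  ]
pair 199 [0.5738 0.0451 0.05  ]
pair 182.5 [0.5673 0.0602 0.05  ]
285 [75 76 77 79 62 52 53 55 55 53 52 52 52 52 56 57 57 56 58 60 62 61 63 58 62 66 65 63 63 64 65 66 66 65 67 66 64 63 62 64 64 64 65 63 62 64 63 63 66 63 62 60 60 84 83 80]
300 [ 79  78  80  73  58  55  56  55  56  56  55  55  56  83  95  98  93  98 101 105 108 109 111  82  87  98  97  97  97  98  98  97  97  98  99 100 100 103  97 108 116 115 115 113 114 113 115 116  85  62  64  63  61  61  63  59]
345 [141 139 135 112  75  65  71  70  70  70  71  70  61  89 100 103 107 107 108 107 106 110 104  95 104 108 108 105 100  99  97 100  98 100 102 103 105 102  95 109 118 117 117
[... 1347 characters left out ...]
20 122 120 120 120 120 122
 122 121 121 120 120 121 122 120 119 121 112  78  50  50  51  52  54  53  52  54  55]
195 [ 56  64  63  64  64  62  65  63  63  61  64  64  65  63  65  63  64  64  64  64  65  64  65  63  64  64  65  65  63  65  64  65  66  64  65  66  65  66  89 100 100  99  98  99 100 100 100 100 100 100 100 101 101 100 101 101 100 102  99 101 101 101
 100 100 102 102 101 101 101  99 101 101 101 100 102 102 101 101 100 102 102 102 101 102 102 101 101 103 102 103 102 102 102 103 103 103 103 103 103  94 110 118 120 120 121 119 119 120 122 120 120 118 121 121 120 119 119 118 120 121 119 118 120 121
 120 119 120 119 121 120 121 120 120 119 117  81  51  51  55  55  53  52  54  53  58]
```

Call:
{"op": "servo_tool", "data": {
  "rows": [
    [[0,0,0,-0.008,0.0055,0,1],[0,0,0,0,0,0.02,1],[0,0,0,0,0,0.03,1],[0,0,0,0,0,0.025,1],[0,0,0,0,0,0.015,1],[0,0,0,0,0,0.01,1],[0,0,0,0,0,0,1],[0,0,0,0,0,0,1]]
  ]
}}

```text
t: 10.62
tcp_pos: [0.576, 0.3395, 0.149]
tool_rot: [-0.033, 0.999, -0.0, -0.0]
force: [0.1, -0.5, 0.2]
finger_gap: 0.999
gripper_force: 0.0
```

Call:
{"op": "servo_tool", "data": {
  "rows": [
    [[0,0,0,0,0,0,0.5],[0,0,0,0,0,0,0.5],[0,0,0,0,0,0,0.5],[0,0,0,0,0,0,0.5]]
  ],
  "squeeze": 40
}}

```text
t: 10.95
tcp_pos: [0.5761, 0.3408, 0.1502]
tool_rot: [-0.034, 0.999, 0.0, 0.001]
force: [-0.2, 0.8, 0.3]
finger_gap: 0.752
gripper_force: 0.0
```

```bash
python3 -c "
from h import *
tool()"
```

```text
t 10.95 tcp [0.5761 0.3408 0.1502] yaw_y 93.93 tilt [ 1.9e-03  7.0e-04 -1.0e+00] q6 -1.27 gap 0.752 gf 0.016715407400624827 F [-0.2  0.8  0.3]
```

Call:
{"op": "servo_tool", "data": {
  "rows": [
    [[0,0,0,0,0,0.002,-1],[0,0,0,0,0,0,-1],[0,0,0,0,0,0,-1],[0,0,0,0,0,0,-1],[0,0,0,0,0,0,-1],[0,0,0,0,0,0,-1],[0,0,0,0,0,0,-1],[0,0,0,0,0,0,-1]]
  ],
  "squeeze": 40
}}

```text
t: 11.62
tcp_pos: [0.5756, 0.3406, 0.147]
tool_rot: [-0.034, 0.999, 0.0, -0.0]
force: [0.2, 0.3, -0.9]
finger_gap: 0.365
gripper_force: 44.2
```

Call:
{"op": "servo_tool", "data": {
  "rows": [
    [[0,0,0,0,0,0,-1],[0,0,0,0,0,0,-1],[0,0,0,0,0,0,-1],[0,0,0,0,0,0,-1]]
  ]
}}

```text
t: 11.95
tcp_pos: [0.5756, 0.3406, 0.147]
tool_rot: [-0.034, 0.999, -0.0, 0.0]
force: [-1.3, -0.4, -1.3]
finger_gap: 0.365
gripper_force: 44.2
```

Call:
{"op": "servo_tool", "data": {
  "rows": [
    [[0,0,0,0,0,-0.01,-1],[0,0,0,0,0,-0.02,-1],[0,0,0,0,0,-0.025,-1],[0,0,0,0,0,-0.025,-1],[0,0,-6.53,0,0,-0.02,-1],[0,0,-6.53,0,0,0,-1],[0,0,-6.53,0,0,0,-1],[0,0,0,0,0,0,-1]]
  ]
}}

```text
t: 12.62
tcp_pos: [0.5758, 0.3407, 0.2486]
tool_rot: [-0.205, 0.979, 0.0, 0.001]
force: [-0.1, -1.1, -0.7]
finger_gap: 0.372
gripper_force: 44.2
```

Call:
{"op": "servo_tool", "data": {
  "rows": [
    [[0,0,0,0.01495,-0.0322,0,-1],[0,0,0,0.01495,-0.0322,0,-1],[0,0,0,0.01495,-0.0322,0,-1],[0,0,0,0.01495,-0.0322,0,-1],[0,0,0,0.01495,-0.0322,0,-1],[0,0,0,0.01495,-0.0322,0,-1],[0,0,0,0.01495,-0.0322,0,-1],[0,0,0,0.01495,-0.0322,0,-1]]
  ]
}}

```text
t: 13.28
tcp_pos: [0.5683, 0.055, 0.2473]
tool_rot: [-0.202, 0.979, -0.0, 0.0]
force: [1.4, -0.3, -0.9]
finger_gap: 0.371
gripper_force: 44.2
```

Call:
{"op": "servo_tool", "data": {
  "rows": [
    [[0,0,0,0,0,0,-1],[0,0,0,0,0,0,-1],[0,0,0,0,0,0,-1],[0,0,0,0,0,0,-1]]
  ]
}}

```text
t: 13.62
tcp_pos: [0.5686, 0.0577, 0.2471]
tool_rot: [-0.204, 0.979, 0.0, -0.0]
force: [-0.5, -0.7, -0.4]
finger_gap: 0.37
gripper_force: 44.2
```

```bash
python3 - <<'E'
from h import *
p,R=tool();i,a=grab("wrist","w8");g=a.max(2)
np.set_printoptions(linewidth=250)
# where expected: jaw tips, origin and seat in the picture
W=lambda x,y,z: proj(i,p+R@np.array([x,y,z])).round(1)
for n,q in dict(tipa=(0,-.0195,.09),tipb=(0,.0195,.09),outa=(0,-.0295,.09),outb=(0,.0295,.09),pin=(0,0,.04)).items(): print(n,W(*q))
s=cv2.resize(g[130:330,230:410],None,fx=.5,fy=.5,interpolation=cv2.INTER_AREA)
print('\n'.join('%3d '%(130+2*k)+''.join('#' if x<25 else '+' if x<45 else '-' if x<100 else '.' for x in r) for k,r in enumerate(s)))
E
```

```text
t 13.62 tcp [0.5686 0.0577 0.2471] yaw_y 113.51 tilt [-1.e-04  5.e-04 -1.e+00] q6 -2.08 gap 0.37 gf 44.18801486492157 F [-0.5 -0.7 -0.4]
tipa [295.2 218.1]
tipb [344.  218.1]
outa [282.7 218.1]
outb [356.5 218.1]
pin [319.7 246.4]
130 ---------------------------...............----.....------------...........................
132 ---------------------------...............---......-----------............................
134 --------------------------...............----......-----------............................
136 --------------------------................---.......------.-..............................
138 --------------------------...............----.......--...-................................
140 ---------------------------...............---.........-...................................
142 ---------------------------..............----.............................................
144 ---------------------------...............---.............................................
146 ----------------------------.............----.............................................
148 ----------
[... 7930 characters left out ...]
......-----------------------------
316 +++++++++++++++++++++++++-+-..................................----------------------------
318 +++++++++++++++++++++++++++-..................................----------------------------
320 +++++++++++++++++++++++++-+-..................................----------------------------
322 ++++++++++++++++++++++++--+...................................------------------+-+++-----
324 ++++++++++++++++++++++++--+-..................................---------------++++++++--+--
326 ++++++++++++++++++++++++++++--...................................----------+++++++++++-+-+
328 +++++++++++++++++++++++++-------.................................--------+++++++++++++++++
```

Call:
{"op": "servo_tool", "data": {
  "rows": [
    [[0,0,0,0,-0.001,0.02,-1],[0,0,0,0,0,0.03,-1],[0,0,0,0,0,0.025,-1],[0,0,0,0,0,0.015,-1],[0,0,0,0,0,0.01,-1],[0,0,0,0,0,0,-1],[0,0,0,0,0,0,-1]]
  ]
}}

```text
t: 14.25
tcp_pos: [0.5693, 0.0566, 0.147]
tool_rot: [-0.204, 0.979, 0.0, -0.0]
force: [-0.0, 0.2, -0.7]
finger_gap: 0.368
gripper_force: 44.2
```

Call:
{"op": "servo_tool", "data": {
  "rows": [
    [[0,0,0,0,0,0.01,-1],[0,0,0,0,0,0.01,-1],[0,0,0,0,0,0.008,-1],[0,0,0,0,0,0,-1],[0,0,0,0,0,0,-1]]
  ]
}}

```text
t: 14.67
tcp_pos: [0.5686, 0.0557, 0.1184]
tool_rot: [-0.204, 0.979, 0.0, -0.001]
force: [0.4, -0.3, -0.7]
finger_gap: 0.369
gripper_force: 44.2
```

```bash
python3 - <<'E'
from h import *
p,R=tool();i,a=grab("wrist","w9")
# rail edges expected vs jaws, at z=.05
W=lambda x,y,z: proj(i,p+R@np.array([x,y,z])).round(1)
print(W(.03,-.0125,p[2]-.05),W(.03,.0125,p[2]-.05),W(.011,-.0195,.08),W(.011,.0195,.08))
np.set_printoptions(linewidth=250)
for x in(.012,.018,.025):
  v=int(W(x,0,p[2]-.05)[1]);print(v,a[v,260:380].astype(int).sum(1)//3)
E
```

```text
t 14.67 tcp [0.5686 0.0557 0.1184] yaw_y 113.5 tilt [-1.4e-03  1.0e-04 -1.0e+00] q6 -2.08 gap 0.369 gf 44.19932305812836 F [ 0.4 -0.3 -0.7]
[301.6 188.8] [337.7 188.8] [293.7 209.2] [345.5 209.2]
213 [ 77  79  78  78  77  77  77  77  78  76  78  79  79  80  80  80  82  82  83  82  55  29  25  27  23  26  25  28  25  24  24  27  26  28  31  45  75  84  84  85  83  85  84  76  70  73  72  74  73  70  70  73  71  69  71  72  73  71  73  72  71  72
  75  74  65  71  81  81  81  81  79  77  75  74  73  73  73  73  73  94 105  98  66  43  44  46  45  47  48  47  48  51  51  51  50  51  54 144 174 175 175 173 171 171 173 176 176 178 175 174 174 175 174 174 176 177 179 178 179 180]
205 [ 78  79  77  78  77  77  75  76  76  77  76  78  77  79  79  79  83  82  81  81  62  37  24  27  24  24  32  44  37  25  27  27  25  28  52  77  85  86  83  84  84  83  84  75  72  73  74  72  73  71  70  69  71  68  72  71  73  72  71  72  71  71
  71  70  59  71  82  81  79  81  79  78  75  74  73  72  73  73  76  89  97  98  91  63  44  42  43  42  45  53  54  48  47  48  47  48  54 145 173 172 171 171 171 172 174 176 178 180 182 183 184 184 182 180 178 179 178 181 181 180]
195 [ 78  78  77  76  76  75  76  77  78  76  77  77  79  79  80  80  81  83  83  83  82  82  82  83  82  82  83  83  82  81  80  81  83  82  82  84  85  85  84  84  84  84  84  75  72  73  72  72  72  74  70  71  71  70  69  70  73  73  73  70  70  71
  71  70  59  70  80  81  79  80  80  78  75  73  73  73  72  73  72  86  96  96  98  98 100 101  98 102 101 102 101 102 101 102 100 100 100 101 102 103 103 103 102 140 169 175 175 175 176 175 174 174 171 171 170 173 176 179 184 183]
```

Call:
{"op": "servo_tool", "data": {
  "rows": [
    [[0,0,0,0,0.001,0.004,-1],[0,0,0,0,0,0.004,-1],[0,0,0,0,0,0.003,-1],[0,0,0,0,0,0,-1],[0,0,0,0,0,0,-1]]
  ]
}}

```text
t: 15.13
tcp_pos: [0.5692, 0.0567, 0.1104]
tool_rot: [-0.204, 0.979, -0.0, 0.001]
force: [-2.9, -0.2, 14.8]
finger_gap: 0.365
gripper_force: 46.0
```

Call:
{"op": "servo_tool", "data": {
  "rows": [
    [[0,0,0,0,0,0.002,-1],[0,0,0,0,0,0.0015,-1],[0,0,0,0,0,0,-1],[0,0,0,0,0,0,-1]]
  ]
}}

```text
t: 15.47
tcp_pos: [0.5695, 0.0567, 0.1101]
tool_rot: [-0.204, 0.979, -0.001, 0.002]
force: [-7.9, 0.3, 33.8]
finger_gap: 0.37
gripper_force: 48.4
```

Call:
{"op": "servo_tool", "data": {
  "rows": [
    [[0,0,0,0,0,-0.004,-1],[0,0,0,0,0,-0.004,-1],[0,0,0,0,0,-0.001,-1],[0,0,0,0,0,0,-1],[0,0,0,0,0,0,-1]]
  ]
}}

```text
t: 15.88
tcp_pos: [0.5684, 0.0566, 0.1129]
tool_rot: [-0.204, 0.979, 0.0, -0.001]
force: [-0.5, -0.3, -0.9]
finger_gap: 0.367
gripper_force: 44.2
```

```bash
python3 - <<'E'
from h import *
p,R=tool();i,a=grab("wrist","w10")
for z in(.085,.09,.095,.1,.105,.11): print(z,[proj(i,p+R@np.array([.011,y,z])).round(1).tolist() for y in(-.0295,.0295)])
g=a.max(2);s=cv2.resize(g[180:290,260:380],None,fx=.7,fy=.5,interpolation=cv2.INTER_AREA)
print('\n'.join('%3d '%(180+2*k)+''.join('#' if x<25 else '+' if x<55 else '-' if x<100 else '.' for x in r) for k,r in enumerate(s)))
E
```

```text
t 15.88 tcp [0.5684 0.0566 0.1129] yaw_y 113.51 tilt [-1.1e-03  1.0e-04 -1.0e+00] q6 -2.08 gap 0.367 gf 44.18435454368591 F [-0.5 -0.3 -0.9]
0.085 [[281.3, 207.1], [357.9, 207.0]]
0.09 [[282.1, 205.0], [357.1, 205.0]]
0.095 [[282.8, 203.1], [356.3, 203.0]]
0.1 [[283.6, 201.2], [355.5, 201.2]]
0.105 [[284.3, 199.4], [354.8, 199.4]]
0.11 [[284.9, 197.7], [354.1, 197.6]]
180 -------.......................----------------...-------............................
182 --------......................----------------....------............................
184 -------......................-----------------...------.............................
186 -------......................-----------------...------.............................
188 -------......................-----------------...------.............................
190 -------......................-----------------...------.............................
192 --------.....................-----------------...------.............................
194 -------......................-----------------...-------............................
196 -------......
[... 3465 characters left out ...]
--------+++++++++++++-........--------.........------------------------------
276 ++++++--------++++++++++++++-........--------.........------------------------------
278 ++++++--------++++++++++++++-........-.------..........-----------------------------
280 +++++---------++++++++++++++-........--------..........-----------------------------
282 +++++--------+++++++++++++++.........--------..........-----------------------------
284 +++++++-------++++++++++++++...........------..........----------------....---------
286 +++++++++-----++++++++++++++-......----------..........----------------..-----------
288 ++++++++++----++++++++++++++-----------------..........---------------..------------
```

Call:
{"op": "servo_tool", "data": {
  "rows": [
    [[0,0,0,0,0,-0.0025,-1],[0,0,0,0,0,0,-1],[0,0,0,0,0,0,-0.1],[0,0,0,0,0,0,0.0],[0,0,0,0,0,0,0.1],[0,0,0,0,0,0,0.2],[0,0,0,0,0,0,0.25],[0,0,0,0,0,0,0.25]]
  ]
}}

```text
t: 16.6
tcp_pos: [0.5681, 0.057, 0.1157]
tool_rot: [-0.204, 0.979, 0.0, -0.001]
force: [-0.3, 1.6, -1.4]
finger_gap: 0.625
gripper_force: 2.5
```

```bash
python3 -c "
from h import *
tool()"
```

```text
t 16.6 tcp [0.5681 0.057  0.1157] yaw_y 113.52 tilt [-1.2e-03  4.0e-04 -1.0e+00] q6 -2.08 gap 0.625 gf 2.47720705345273 F [-0.3  1.6 -1.4]
```

Call:
{"op": "servo_tool", "data": {
  "rows": [
    [[0,0,0,0,0,0,0.4],[0,0,0,0,0,0,0.6],[0,0,0,0,0,0,0.8],[0,0,0,0,0,0,1],[0,0,0,0,0,0,1],[0,0,0,0,0,0,1],[0,0,0,0,0,0,1]]
  ]
}}

```text
t: 17.18
tcp_pos: [0.5688, 0.0566, 0.1161]
tool_rot: [-0.204, 0.979, -0.0, 0.0]
force: [-0.4, 0.1, -0.2]
finger_gap: 1.001
gripper_force: 0.0
```

Call:
{"op": "servo_tool", "data": {
  "rows": [
    [[0,0,0,0,0,-0.01,1],[0,0,0,0,0,-0.02,1],[0,0,0,0,0,-0.03,1],[0,0,0,0,0,-0.03,1],[0,0,0,0,0,-0.03,1],[0,0,0,0,0,-0.01,1],[0,0,0,0,0,0,1],[0,0,0,0,0,0,1]]
  ]
}}

```text
t: 17.85
tcp_pos: [0.5684, 0.0567, 0.2463]
tool_rot: [-0.204, 0.979, -0.0, 0.0]
force: [-0.8, -0.1, -0.7]
finger_gap: 0.997
gripper_force: 0.0
```

```bash
python3 - <<'E'
from h import *
p,R=tool();i,a=grab("wrist","w11");grab("scene","s11")
for n,q in dict(edgeouter=(.011,.0125,p[2]-.05),edgeinner=(.011,-.0125,p[2]-.05),pin55=(0,0,p[2]-.06),topA=(0,-.027,p[2]-.115),topB=(0,.027,p[2]-.115)).items(): print(n,proj(i,p+R@np.array(q)).round(1))
g=a.max(2);s=cv2.resize(g[130:280,250:390],None,fx=.6,fy=.4,interpolation=cv2.INTER_AREA)
print('\n'.join('%5.1f '%(130+2.5*k)+''.join('#' if x<25 else '+' if x<55 else '-' if x<100 else '.' for x in r) for k,r in enumerate(s)))
E
```

```text
t 17.85 tcp [0.5684 0.0567 0.2463] yaw_y 113.51 tilt [ 7.e-04 -1.e-04 -1.e+00] q6 -2.08 gap 0.997 gf 0.0 F [-0.8 -0.1 -0.7]
edgeouter [330.4 175.7]
edgeinner [308.5 175.7]
pin55 [319.4 187.3]
topA [290.7 202.3]
topB [348.4 202.3]
130.0 --------------------..................-----......---------------....................
132.5 --------------------..................-----......--------------.....................
135.0 --------------------..................-----......------------.......................
137.5 --------------------..................-----.......---------.........................
140.0 ---------------------.................-----...........-.............................
142.5 ---------------------.................-----.........................................
145.0 ---------------------.................-----.........................................
147.5 -----------------------...............-----.........................................
150.0 -------------------------.............-----.........................................
152.5 -------------------------............------..
[... 3889 characters left out ...]
...............................................................
262.5 ---.................................................................................
265.0 -...................................................................................
267.5 ....................................................................................
270.0 ....................................................................................
272.5 ....................................................................................
275.0 ....................................................................................
277.5 ....................................................................................
```

```bash
python3 -c "
from h import *
print(m.sign_off())"
```

```text
the job is handed in; nothing more can be done
None
```

The job is handed in at about 18 s of the 48 s allowed. The cleat stands against the inside of the top rail, midway between the blocks. The large clamp pinches both together at the cleat's middle with its jaws well down. The closing check was numeric, from the last wrist image, because my ten picture views were used up. The hand-in returned no verdict.

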